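# Close the hand press with its cover plate and quick-thread nut

### The job

Close the small hand press: lower its metal cover plate level over the two pins and the middle stud until it lies flat on the cork. Then set the capped hex nut on the stud, back it off (counter-clockwise seen from above) until you feel it drop into the thread and its flange comes down on the plate, and turn it clockwise as far as it goes, so that it locks the plate down. Let go of everything, and do not shift the two bottles and the two round metal cups that stand nearby.

Things in the scene. Friction and masses are not known exactly. Their poses are not given: they have to be found in the camera images.
- press: Fixed hand press: dark wood bed 160 x 100 x 20 mm, long side along its x; cork pad 136 x 74 mm on it, top 24 mm above the origin. Two upright 10 mm steel pins at x = +54 and -54 mm, y = 0, coned tips 40 mm above the origin. Steel stud in the middle. Origin: on the stud's axis, at the bed's underside on the table; z up.
- stud_thread (a point): On the stud's axis, 55 mm above the press's origin, level with its thread tops. Core 18 mm thick, coned, ends 13 mm higher. Round it, 29 mm over all, four short lands: each is closed at its clockwise end (from above) by a stop 3 mm higher, and at its other end a gap runs down. The nut's lugs rest on lands or stops, sink in the gaps, then turn clockwise under the lands.
- plate: Loose flat aluminium plate, 140 x 64 x 12 mm, 0.25 kg, long side along its x; origin at the centre of its underside, z up. 12 mm holes at x = +54 and -54 mm, y = 0 for the pins, 36 mm hole in the middle for the stud; either way round fits. Can be gripped across its width at the middle: the stud comes up between the fingers. Home, its origin is 24 mm above the press's.
- nut: Loose dark steel capped hex nut, 40 mm high, 0.15 kg, open side down: round flange 59 mm wide, 6 mm thick; above it a hexagon 48 mm across flats up to 36 mm; closed cap. Origin: centre of the flange's underside, z up; flats face 0, 60, 120 ... degrees from its x. Lowered on the plate its origin is 36 mm above the press's. Locked, its x lies along the press's x or y (either way, some play).
- nut_lugs (a point): On the nut's axis, 8 mm above its origin: underside of four hidden lugs, 90 degrees apart, in its 32 mm bore. Set on the stud they rest on the lands (3 mm higher on the stops). Back off up to 35 degrees (70 from a stop); in the gap, 20 degrees wide, before the next stop, it sinks 11 mm if let go or pressed lightly, then turns clockwise 30 to 55 degrees, freely, to a hard stop.
- oil_bottle: Bystander, loose: waisted amber bottle with a black cap, 170 mm tall; origin under its centre.
- glaze_bottle: Bystander, loose: small dark red bottle with a black cap, 86 mm tall, 37 mm wide; origin under its centre.
- dipper_0: Bystander, loose: small round open metal cup, 45 mm wide, 26 mm tall, right of the press; origin under its centre.
- dipper_1: Bystander, loose: the same kind of cup, beside the first; origin under its centre.
Things that resemble listed ones, but are neither listed nor needed, are in the scene too. Of the things that look like the nut, the larger one is meant.

How it is judged (in metres and radians):
On the way, in this order (a step that is already met when the one before it is completed fails the run):
1. the plate lies flat on the cork with both pins through it (z of plate in the frame of press below 0.0265 m and horizontal distance between plate and press below 0.004 m and angle between plate's own z axis and vertical below 0.04 rad and angle between the x axis of plate and the x axis of press, either way round below 0.06 rad), for 0.2 s.
2. the nut has dropped into the thread, down on the plate (all of step 1 and z of nut in the frame of press between 0.033 and 0.0395 m and horizontal distance between nut and press below 0.004 m and angle between nut's own z axis and vertical below 0.08 rad), for 0.1 s.
At the end, for the whole second after the job is handed in: The plate lies flat on the cork (within 2.5 mm of height, 4 mm sideways, 0.04 rad of tilt, 0.06 rad of yaw); the nut is on the stud with its flange on the plate (within 3.5 mm) and turned clockwise under the threads to the stop (within about 11 degrees); both at rest and released (all of step 2 and (angle between the x axis of nut and the x axis of press, either way round below 0.2 rad or angle between the x axis of nut and the x axis of press, either way round above 1.3708 rad) and linear speed of each of nut, plate below 0.02 m/s); the robot touches nothing.
It fails at once if a loose bottle or metal cup is shifted by more than 3 cm (distance of any of oil_bottle, glaze_bottle, dipper_0, dipper_1 from where it was at the start of the episode above 0.03 m).
It also fails if it takes over 54 s, if anything falls off the work surface, if the arm or the gripper's body presses on something with over 40 N, if the wrist force passes 120 N, or if a joint passes its speed limit or range.

### The arm

A 6-joint arm with a two-finger parallel gripper is mounted at the origin on a cart in front of the work surface, level with it; the furniture and walls round the work are solid. World frame = base frame: x ahead of the robot, y to its left, z up, the work surface at z = 0. Lengths are in mm, angles in rad, forces in N, time in s.
With the tool pointing down it reaches from about 275 to 1000 mm from the base axis. Payload 8.4 kg.
Tool frame: the origin (TCP) lies at the very end of the fingers, on their centre line; the grasp point (between the pads) lies 19 mm behind it (r.tcp_to_grasp is the distance from the TCP to the grasp point, in mm); z points along the fingers, y is the line along which they close (so a half turn about z gives the same grasp; the last joint's range is limited). The gripper opens to 85 mm and grips with 20 to 120 N. Pads are 22 mm wide; open, the fingers measure 114 mm over their backs; the gripper's body (76 mm by 85 mm) begins 54 mm behind the grasp point. The pads swing forward as they close: fully open they stand 13 mm farther back than shut.
Start: joints at [-0.002, 0.353, 1.633, -0, 1.155, -0.002], TCP at [625.002, -0, 231.281] pointing down, gripper open.
Joint ranges: [-2.63, 2.63], [-0.92, 2.1], [0.06, 2.66], [-1.3, 4.44], [0, 2.69], [-3.02, 3.02]. Speed limits (rad/s): [2.22, 2.22, 2.79, 3.14, 3.14, 3.14].

### API

Orientations are given as [roll, pitch, yaw] about the fixed x, y, z axes, in that order (R = Rz(yaw) Ry(pitch) Rx(roll)).
In Python, from rig import r gives the robot as it stands. The module is installed in compiled form; this text tells all that it offers.
- The arm moves only by the tool play_rows, never from a script. Its argument "rows" is a list of rows, each an object with "dp": the shift along the tool's x, y, z in units of 40 mm (1.0 is 40 mm), a list of three; "turn": the turn, a rotation vector about the tool's x, y, z in units of 6 degrees (1.0 is 6 degrees), a list of three; "fingers": the closure, from 0 (fully open) to 1 (shut). In form: [{"dp": [tx, ty, tz], "turn": [wx, wy, wz], "fingers": fingers}, ...]. A call has 1 to 5 rows; each row shifts and turns the commanded pose from where the row before left it, along the tool's axes as they then stand; what a row does not reach is not made up. A row lasts 1/12 s, in which the tool goes at most 41.7 mm and 7.16 degrees, less where a joint would pass 70% of its speed; a pose out of reach is approached as far as the arm can. A call is refused whole if a number of a shift passes 1 or a number of a turn 1, either way. A call with a gripper value outside its range is refused whole. The fingers move at their own pace and stop on an object; "force" is the grip in N (left out, the last holds). Time passes only in rows, so rows that do not move let the fingers close. It gives the time, the measured TCP pose, the force, the opening and the grip force at its end, in the units of the state.
- r.sense(): the state, without advancing time (a new reading comes with each control period).
- r.grab_frame(name): name is "scene" or "side" or "wrist"; returns a dict with "pixels" (400x640x3 uint8, red, green, blue), "fx", "fy", "cx", "cy" (pixels), "dist" ([k1, k2, p1, p2, k3] as OpenCV has them; the pictures are not rectified), "pose" (4x4, takes a point from camera to world coordinates). Camera axes: x right, y down, z forward; pixel columns grow to the right and rows downward; lengths in mm; the calibration is good to about 2 mm. A picture is of the moment at which its call begins. There is no depth.
- r.sign_off(): hands the job in; it is judged then, once.
The state is a dict: "clock": time; "qpos": joint angles; "qvel": joint speeds; "joint_efforts": joint torques, N m; "eef_pos": TCP position; "tcp_rot": TCP orientation; "contact_force": force on the tool from outside, world axes, zero at the start; "wrist_torque": the same for the moment, N m; "opening": opening from 0.0 (shut) to 1.0 (fully open); "grasp_force": force on a finger pad.
Only numpy, scipy, OpenCV 4.12 (cv2) and the standard library are available. Lean on these libraries where they do the work, as an engineer would, in place of code of your own. Each camera call takes 0.05 s, during which the arm holds its last target. There are 200 camera calls.

## Working session

There is one attempt and no reset: what is moved stays moved. The work goes in short steps, Python scripts to look and compute and a tool call to move; the robot and the scene stay as the last step left them, time stands still between calls to the robot, and variables do not carry over. Pictures are saved under pics/ and viewed, at most 10 in all, crops included, and the job is handed in when it is done.

Besides the shell and the picture viewer there is one more tool, called as name(argument=value, ...) on one line, values as JSON. play_rows: Moves the arm, as the interface text tells. Its arguments: {"type":"object","properties":{"rows":{"type":"array"},"force":{"type":"number"}},"required":["rows"]}

```bash
mkdir -p pics; python3 - <<'E'
from rig import r
import cv2,numpy as np,pickle
ims=[]
for n in("scene","side","wrist"):
    f=r.grab_frame(n);pickle.dump(f,open(f"pics/{n}0.pkl","wb"))
    cv2.imwrite(f"pics/{n}0.png",f["pixels"][:,:,::-1]);print(n,f["fx"],f["cx"],f["cy"],f["dist"]);print(np.round(f["pose"],3))
print(r.sense())
E
```

```text
scene 453.7320358203548 314.66925987428795 199.7141710401489 [-0.01925845  0.          0.          0.          0.        ]
[[ 8.50000e-01 -2.78000e-01  4.49000e-01  1.25315e+02]
 [-5.27000e-01 -4.13000e-01  7.43000e-01 -8.59141e+02]
 [-2.10000e-02 -8.68000e-01 -4.97000e-01  5.68182e+02]
 [ 0.00000e+00  0.00000e+00  0.00000e+00  1.00000e+00]]
side 485.24559895036396 320.03589088267165 185.84223497583838 [0.04481324 0.         0.         0.         0.        ]
[[ 9.540000e-01 -1.210000e-01  2.750000e-01  2.466180e+02]
 [-3.000000e-01 -4.380000e-01  8.480000e-01 -1.159904e+03]
 [ 1.800000e-02 -8.910000e-01 -4.540000e-01  6.118670e+02]
 [ 0.000000e+00  0.000000e+00  0.000000e+00  1.000000e+00]]
wrist 309.0852864254086 317.9738942877613 196.22607359833867 [-0.06194904  0.          0.          0.          0.        ]
[[ 1.00000e+00  1.00000e-03 -0.00000e+00  6.24928e+02]
 [ 1.00000e-03 -9.57000e-01 -2.90000e-01  7.45730e+01]
 [-1.00000e-03  2.90000e-01 -9.57000e-01  3.71859e+02]
 [ 0.00000e+00  0.00000e+00  0.00000e+00  1.00000e+00]]
{'clock': 0.15, 'qpos': array([-2.42101798e-03,  3.53488046e-01,  1.63395626e+00, -8.58414119e-06,
        1.15523362e+00, -2.40465447e-03]), 'qvel': array([-0.00107536, -0.00311306, -0.00151648, -0.00061529, -0.00036288,
       -0.0002957 ]), 'joint_efforts': array([-7.39769093e-04, -6.05638933e+01, -3.42338884e+01, -2.29960733e-05,
        6.16452831e-03, -4.00942213e-05]), 'eef_pos': array([ 6.24628494e+02, -1.49267890e-02,  2.30737799e+02]), 'tcp_rot': array([-3.14050737e+00,  5.24004895e-06,  1.57078344e+00]), 'contact_force': array([ 0.82011482, -0.8635749 ,  0.03650301]), 'wrist_torque': array([-0.00106125, -0.00079761, -0.01579063]), 'grasp_force': 0.0, 'opening': 0.9996514191841788}
```

View pics/scene0.png

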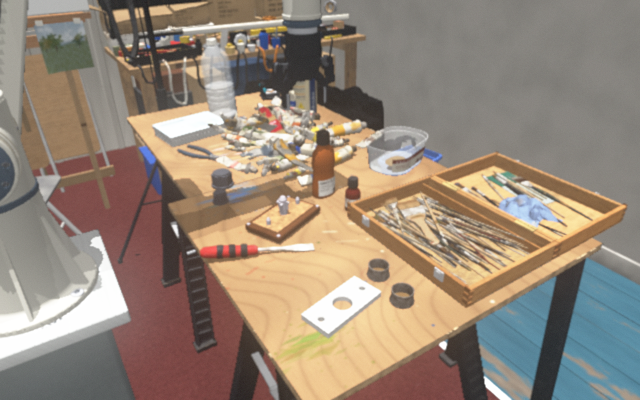

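View pics/side0.png

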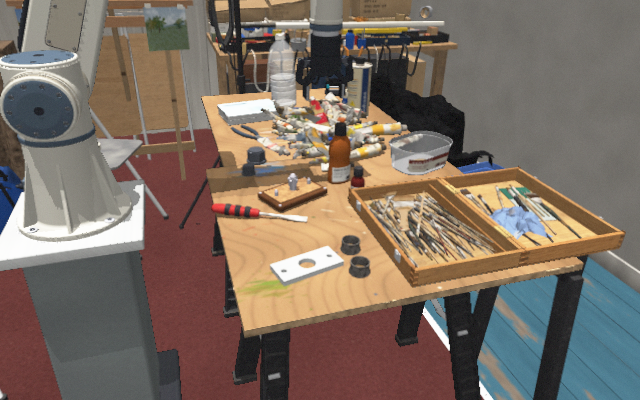

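View pics/wrist0.png

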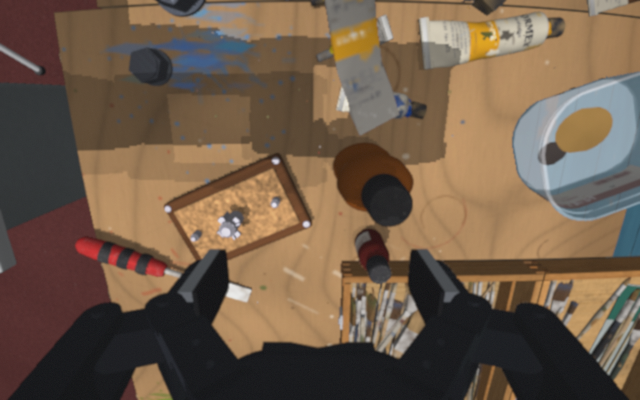

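Scene view: press at (283,215), plate at (342,304), cups (378,270) and (402,295), amber bottle (322,165), red bottle (352,193), and dark nut-like things near (222,187). In the wrist view the dark candidates are (150,66) and (180,3), the second one cut off at the top. I'll enlarge these.

```bash
cat > h.py <<'E'
import numpy as np,cv2,pickle
from scipy.spatial.transform import Rotation as Ro
def K(f): return np.array([[f["fx"],0,f["cx"]],[0,f["fy"],f["cy"]],[0,0,1.]])
def ray(f,p):
    u=cv2.undistortPoints(np.array([[p]],float),K(f),np.array(f["dist"]))[0,0]
    P=np.array(f["pose"]);d=P[:3,:3]@np.r_[u,1];return P[:3,3],d/np.linalg.norm(d)
def tri(*fp):
    A=np.zeros((3,3));b=np.zeros(3);L=[]
    for f,p in fp:
        o,d=ray(f,p);M=np.eye(3)-np.outer(d,d);A+=M;b+=M@o;L.append((o,M))
    x=np.linalg.solve(A,b);return np.round(x,1),[round(float(np.linalg.norm(M@(x-o))),1) for o,M in L]
def onz(f,p,z):
    o,d=ray(f,p);return o+d*(z-o[2])/d[2]
def proj(f,X):
    T=np.linalg.inv(np.array(f["pose"]));X=np.atleast_2d(X)@T[:3,:3].T+T[:3,3]
    return cv2.projectPoints(X.astype(float),np.zeros(3),np.zeros(3),K(f),np.array(f["dist"]))[0][:,0]
def L(n): return pickle.load(open(f"pics/{n}.pkl","rb"))
def crop(f,x,y,w,h,s): return cv2.resize(f["pixels"][y:y+h,x:x+w,::-1],None,fx=s,fy=s,interpolation=cv2.INTER_CUBIC)
E
python3 - <<'E'
from h import *
s,d,w=L("scene0"),L("side0"),L("wrist0")
a=np.hstack([crop(s,200,160,130,100,3),crop(d,225,135,130,100,3)])
b=np.hstack([crop(s,290,265,130,90,3),crop(d,255,230,130,90,3)])
cv2.imwrite("pics/c1.png",np.vstack([a,b]))
E
```

```text
(no output)
```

View pics/c1.png

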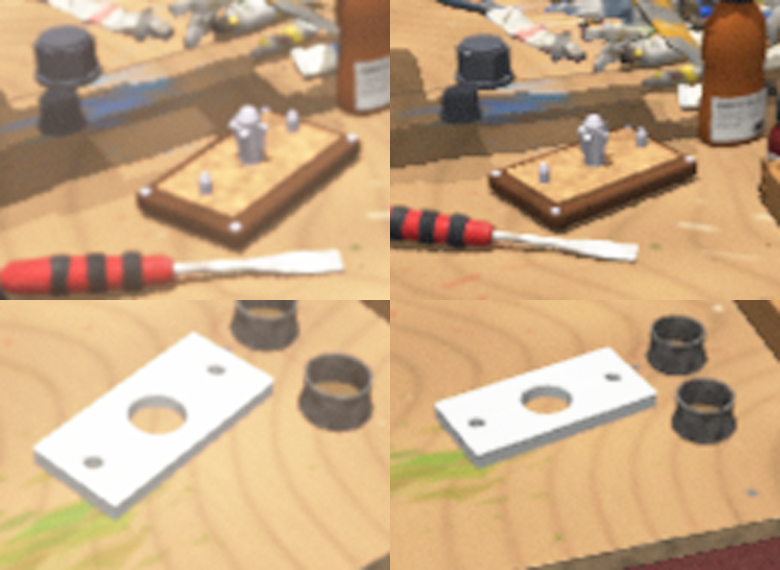

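Two nut-like things: the one at scene (222,178) has a flange and is clearly larger. The one at (220,195) is smaller and has no wide flange. So the back one is the nut; next I triangulate.

```bash
python3 - <<'E'
from h import *
s,d,w=L("scene0"),L("side0"),L("wrist0")
for n,a,b,c in [("pinL",(268.3,217.3),(276.3,190),(196,236)),("pinR",(297.3,197),(308.7,178),(276,202)),("stud",(282.7,195.7),(293,174),(228,228)),
 ("plC",(342.3,303),(307,263.3),0),("plR",(362,288.3),(329.3,255.7),0),("plL",(321,319.3),(284,270.7),0),("nut",(222,172.7),(256.3,150),0),("small",(220.3,191.7),(248.7,164.3),0),("cup0",(378,262),(350.5,238.5),0),("cup1",(402,286),(360,258),0)]:
    print(n,tri((s,a),(d,b)),tri((s,a),(d,b),(w,c)) if c else "")
print("wrist proj"); 
for p in [(150,66),(180,3)]: print(onz(w,p,30),onz(w,p,40))
for P in [(625,0,250)]: print(proj(w,P))
o=r=None
E
```

```text
pinL (array([483.7, -61.4,  28. ]), [0.5, 0.5]) (array([479.1, -76.2,  36.8]), [2.0, 1.6, 0.6])
pinR (array([583.5, -19.3,  29.6]), [0.2, 0.2]) (array([577.5, -33.4,  37.7]), [1.6, 1.8, 0.4])
stud (array([534.5, -38.9,  57.3]), [0.6, 0.6]) (array([528.7, -53.8,  65.7]), [1.7, 2.1, 0.6])
plC (array([ 481.4, -356.9,    2. ]), [0.3, 0.3]) 
plR (array([ 534.8, -344.5,    2.2]), [0.5, 0.5]) 
plL (array([ 428.1, -369.7,    2.4]), [1.1, 1.1]) 
nut (array([484.2, 218.3,  25.9]), [0.3, 0.3]) 
small (array([444.9, 133.2,  18.8]), [1.0, 1.0]) 
cup0 (array([ 594. , -316.3,   19.1]), [0.6, 0.6]) 
cup1 (array([ 583.1, -398.8,   24. ]), [0.5, 0.5]) 
wrist proj
[447.58715727 114.22432574  30.        ] [452.77469236 113.06446444  40.        ]
[485.91225087 173.788653    30.        ] [489.97870589 170.88642464  40.        ]
[[318.11556001 276.43282116]]
```

```bash
python3 - <<'E'
from h import *
s,d,w=L("scene0"),L("side0"),L("wrist0")
for n,a,b,z in [("plC",(342.3,303),(307,263.3),12),("plR",(362,288.3),(329.3,255.7),12),("plL",(321,319.3),(284,270.7),12),("nut",(222,172.7),(256.3,150),40),("cup0",(378,262),(350.5,238.5),26),("cup1",(402,286),(360,258),26),("pinL",(268.3,217.3),(276.3,190),40),("pinR",(297.3,197),(308.7,178),40),("oil",(322,193),(340,180),0),("glaze",(353,207),(357,185),0)]:
    print(n,onz(s,a,z).round(),onz(d,b,z).round())
for p in [(196,236),(276,202)]: print(onz(w,p,40))
print(onz(w,(228,228),68))
E
```

```text
plC [ 475. -366.   12.] [ 478. -370.   12.]
plR [ 527. -354.   12.] [ 531. -357.   12.]
plL [ 422. -379.   12.] [ 426. -381.   12.]
nut [475. 190.  40.] [479. 186.  40.]
cup0 [ 589. -322.   26.] [ 589. -327.   26.]
cup1 [ 581. -401.   26.] [ 582. -401.   26.]
pinL [476. -78.  40.] [478. -85.  40.]
pinR [575. -35.  40.] [577. -40.  40.]
oil [673.  10.   0.] [683.   2.   0.]
glaze [697. -92.   0.] [718. -40.   0.]
[480.82853582 -75.26064197  40.        ]
[577.4320684  -32.86934364  40.        ]
[528.88145091 -53.05509601  68.        ]
```

play_rows(rows=[{"dp": [-0.92,-0.37,0.08],"turn": [0,0,0],"fingers": 0},{"dp": [-0.92,-0.37,0.08],"turn": [0,0,0],"fingers": 0},{"dp": [-0.92,-0.37,0.08],"turn": [0,0,0],"fingers": 0},{"dp": [-0.92,-0.37,0.08],"turn": [0,0,0],"fingers": 0},{"dp": [-0.92,-0.37,0.08],"turn": [0,0,0],"fingers": 0}])

```text
clock: 0.57
eef_pos: [550.0, -185.3, 215.0]
tcp_rot: [-3.141, -0.0, 1.571]
contact_force: [0.5, -0.9, -0.2]
opening: 1.0
grasp_force: 0.0
```

play_rows(rows=[{"dp": [-0.92,-0.37,0.08],"turn": [0,0,0],"fingers": 0},{"dp": [-0.92,-0.37,0.08],"turn": [0,0,0],"fingers": 0},{"dp": [-0.92,-0.37,0.08],"turn": [0,0,0],"fingers": 0},{"dp": [-0.92,-0.37,0.08],"turn": [0,0,0],"fingers": 0},{"dp": [-0.92,-0.37,0.08],"turn": [0,0,0],"fingers": 0}])

```text
clock: 0.98
eef_pos: [475.8, -369.6, 199.0]
tcp_rot: [-3.141, -0.0, 1.571]
contact_force: [1.3, -0.3, -0.4]
opening: 0.997
grasp_force: 0.0
```

play_rows(rows=[{"dp": [0,0,0],"turn": [0,0,1],"fingers": 0},{"dp": [0,0,0],"turn": [0,0,1],"fingers": 0},{"dp": [0,0,0],"turn": [0,0,1],"fingers": 0},{"dp": [0,0,0],"turn": [0,0,1],"fingers": 0},{"dp": [0,0,0],"turn": [0,0,1],"fingers": 0}])

```text
clock: 1.4
eef_pos: [476.7, -368.1, 198.9]
tcp_rot: [-3.141, -0.0, 1.042]
contact_force: [-0.7, 0.6, 0.7]
opening: 0.999
grasp_force: 0.0
```

play_rows(rows=[{"dp": [0,0,0],"turn": [0,0,1],"fingers": 0},{"dp": [0,0,0],"turn": [0,0,1],"fingers": 0},{"dp": [0,0,0],"turn": [0,0,1],"fingers": 0},{"dp": [0,0,0],"turn": [0,0,1],"fingers": 0},{"dp": [0,0,0],"turn": [0,0,1],"fingers": 0}])

```text
clock: 1.82
eef_pos: [476.8, -367.9, 199.0]
tcp_rot: [-3.141, 0.0, 0.518]
contact_force: [-0.6, -0.4, 0.8]
opening: 1.001
grasp_force: 0.0
```

play_rows(rows=[{"dp": [0,0,0],"turn": [0,0,1],"fingers": 0},{"dp": [0,0,0],"turn": [0,0,1],"fingers": 0},{"dp": [0,0,0],"turn": [0,0,0.8],"fingers": 0},{"dp": [0,0,0],"turn": [0,0,0],"fingers": 0}])

```text
clock: 2.15
eef_pos: [476.8, -367.9, 199.0]
tcp_rot: [-3.141, 0.0, 0.227]
contact_force: [-0.4, 1.2, -0.2]
opening: 0.994
grasp_force: 0.0
```

```bash
python3 - <<'E'
from rig import r
from h import *
f=r.grab_frame("wrist");pickle.dump(f,open("pics/w1.pkl","wb"));cv2.imwrite("pics/w1.png",f["pixels"][:,:,::-1])
s=r.sense();print(s["clock"],s["eef_pos"],s["tcp_rot"],s["qpos"])
g=f["pixels"];m=((g.min(2)>200)).astype(np.uint8);n,l,st,c=cv2.connectedComponentsWithStats(m)
for i in range(1,n):
  if st[i,4]>2000: print(st[i],c[i])
E
```

```text
2.2 [ 476.88402721 -367.89027549  199.04785376] [-3.14123831e+00  2.61640790e-04  2.31887094e-01] [-6.59587179e-01  3.50301340e-01  1.71442652e+00  2.16493240e-05
  1.07730486e+00  6.79311840e-01]
[ 286  137   60   97 4291] [316.58867397 187.64577022]
```

View pics/w1.png

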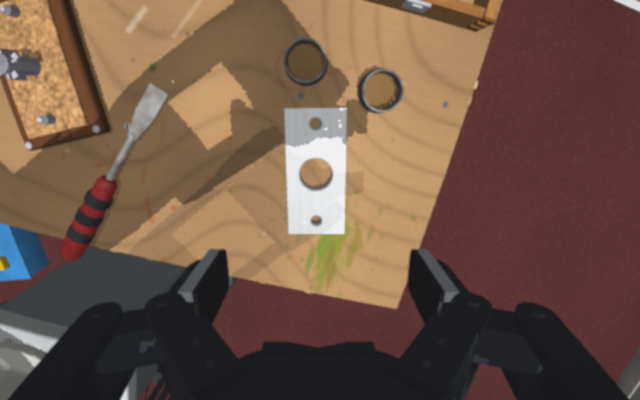

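The wrist view shows the plate upright, with holes at (315.5,124), (316,173) and (316,220). The cups are at (305,62) and (380,90).

```bash
python3 - <<'E'
from h import *
s,d,w=L("scene0"),L("side0"),L("w1")
P={}
for n,a,b,c in [("C",(342.3,303),(307,263.3),(316,173)),("R",(362,288.3),(329.3,255.7),(315.5,124)),("L",(321,319.3),(284,270.7),(316,220))]:
    P[n]=onz(w,c,12);print(n,P[n].round(1),tri((s,a),(d,b),(w,c)))
v=P["R"]-P["L"];print(np.linalg.norm(v),np.degrees(np.arctan2(v[1],v[0])),(P["R"]+P["L"])/2)
for c in [(305,62),(380,90)]: print(onz(w,c,26))
E
```

```text
C [ 477.6 -365.    12. ] (array([ 477.4, -364.8,    9.2]), [1.5, 1.7, 0.6])
R [ 528.2 -352.9   12. ] (array([ 529.5, -353. ,   10. ]), [1.2, 2.5, 1.4])
L [ 424.4 -377.2   12. ] (array([ 424.6, -377.4,    9.8]), [1.5, 2.3, 0.9])
106.62446600769213 13.222485326227257 [ 476.32026608 -365.04518593   12.        ]
[ 583.35491392 -330.06323743   26.        ]
[ 575.06419175 -406.45265395   26.        ]
```

play_rows(rows=[{"dp": [0.02,-0.07,0.9],"turn": [0,0,0],"fingers": 0.1},{"dp": [0,0,0.9],"turn": [0,0,0],"fingers": 0.1},{"dp": [0,0,0.9],"turn": [0,0,0],"fingers": 0.1},{"dp": [0,0,0.9],"turn": [0,0,0],"fingers": 0.1},{"dp": [0,0,0.8],"turn": [0,0,0],"fingers": 0.1}], force=40)

```text
clock: 2.62
eef_pos: [476.6, -364.7, 21.3]
tcp_rot: [-3.141, 0.0, 0.234]
contact_force: [-1.1, -0.3, 0.4]
opening: 0.897
grasp_force: 0.0
```

play_rows(rows=[{"dp": [0,0,0.2],"turn": [0,0,0],"fingers": 0.1},{"dp": [0,0,0.1],"turn": [0,0,0],"fingers": 0.1},{"dp": [0,0,0],"turn": [0,0,0],"fingers": 0.1}])

```text
clock: 2.87
eef_pos: [477.2, -365.2, 11.4]
tcp_rot: [-3.141, 0.0, 0.232]
contact_force: [-0.4, -0.4, 0.4]
opening: 0.898
grasp_force: 0.0
```

```bash
python3 - <<'E'
from rig import r
from h import *
f=r.grab_frame("wrist");pickle.dump(f,open("pics/w2.pkl","wb"));cv2.imwrite("pics/w2.png",f["pixels"][:,:,::-1])
g=r.grab_frame("side");cv2.imwrite("pics/w2.png",np.vstack([crop(f,140,100,360,270,1.5),crop(g,255,220,180,65,3)]) if 0 else crop(f,120,90,400,300,2))
print(r.sense()["eef_pos"],r.sense()["opening"])
E
```

```text
[ 478.30272401 -365.98511949   13.09803991] 0.902111292213002
```

View pics/w2.png

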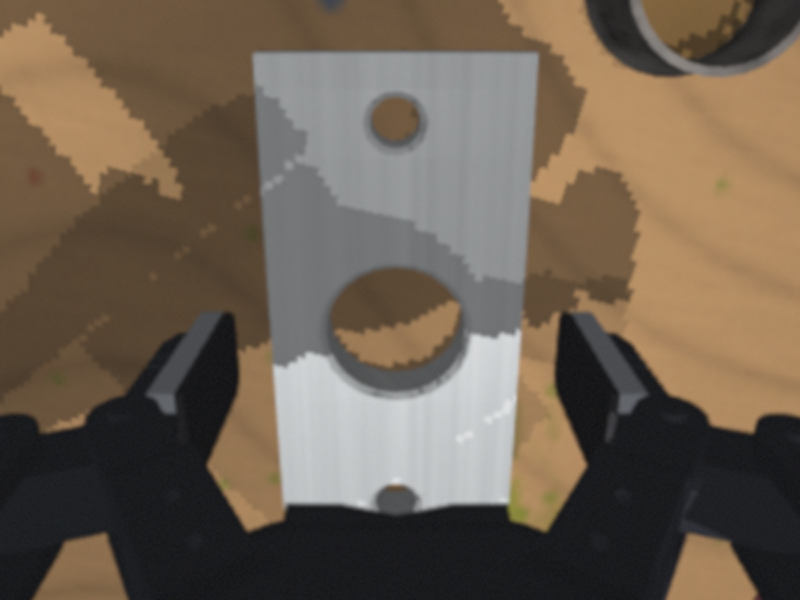

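```bash
python3 - <<'E'
from h import *
w=L("w2");yaw=0.232;ex=np.array([np.cos(yaw),np.sin(yaw),0]);ey=np.array([np.sin(yaw),-np.cos(yaw),0]);t=np.array([477.3,-365.3,0])
for p in [(237.5,249),(400,249)]:
  for z in(12,16,20,24,28,32):
    q=onz(w,p,z)-t;print(p,z,round(q@ex,1),round(q@ey,1))
for p in [(319,148),(319,255)]: q=onz(w,p,12)-t;print(q@ex,q@ey)
E
```

```text
(237.5, 249) 12 3.8 -41.3
(237.5, 249) 16 5.8 -40.2
(237.5, 249) 20 7.8 -39.0
(237.5, 249) 24 9.8 -37.9
(237.5, 249) 28 11.8 -36.7
(237.5, 249) 32 13.8 -35.6
(400, 249) 12 3.8 40.6
(400, 249) 16 5.8 39.4
(400, 249) 20 7.8 38.2
(400, 249) 24 9.8 37.1
(400, 249) 28 11.8 35.9
(400, 249) 32 13.8 34.7
54.504722482477334 -0.33982225922180265
0.600067245915035 -0.24482938094865542
```

play_rows(rows=[{"dp": [0,0,0.2],"turn": [0,0,0],"fingers": 0.1},{"dp": [0,0,0.2],"turn": [0,0,0],"fingers": 0.1},{"dp": [0,0,0],"turn": [0,0,0],"fingers": 0.15},{"dp": [0,0,0],"turn": [0,0,0],"fingers": 0.35},{"dp": [0,0,0],"turn": [0,0,0],"fingers": 0.35}], force=50)

```text
clock: 3.38
eef_pos: [477.1, -365.1, -4.5]
tcp_rot: [-3.142, 0.0, 0.23]
contact_force: [-0.4, -1.1, 0.6]
opening: 0.729
grasp_force: 55.2
```

play_rows(rows=[{"dp": [0,0,0],"turn": [0,0,0],"fingers": 0.35},{"dp": [0,0,0],"turn": [0,0,0],"fingers": 0.35},{"dp": [0,0,0],"turn": [0,0,0],"fingers": 0.35}])

```text
clock: 3.63
eef_pos: [477.1, -365.1, -4.5]
tcp_rot: [3.142, -0.0, 0.23]
contact_force: [-1.6, 0.2, 2.3]
opening: 0.729
grasp_force: 55.5
```

play_rows(rows=[{"dp": [0,0,-0.3],"turn": [0,0,0],"fingers": 0.35},{"dp": [0,0,-0.7],"turn": [0,0,0],"fingers": 0.35},{"dp": [0,0,-0.8],"turn": [0,0,0],"fingers": 0.35},{"dp": [0,0,-0.8],"turn": [0,0,0],"fingers": 0.35},{"dp": [0,0,-0.6],"turn": [0,0,0],"fingers": 0.35}])

```text
clock: 4.05
eef_pos: [477.6, -365.4, 126.4]
tcp_rot: [3.14, -0.001, 0.23]
contact_force: [0.3, -1.5, -2.2]
opening: 0.733
grasp_force: 56.2
```

play_rows(rows=[{"dp": [0.25,-0.6,0],"turn": [0,0,0],"fingers": 0.35},{"dp": [0.25,-0.6,0],"turn": [0,0,0],"fingers": 0.35},{"dp": [0.25,-0.6,0],"turn": [0,0,0],"fingers": 0.35},{"dp": [0.25,-0.6,0],"turn": [0,0,0],"fingers": 0.35},{"dp": [0.25,-0.6,0],"turn": [0,0,0],"fingers": 0.35}])

```text
clock: 4.47
eef_pos: [498.3, -235.7, 124.0]
tcp_rot: [3.141, -0.0, 0.23]
contact_force: [0.9, 0.3, -2.4]
opening: 0.734
grasp_force: 56.1
```

play_rows(rows=[{"dp": [0.25,-0.6,0],"turn": [0,0,0],"fingers": 0.35},{"dp": [0.25,-0.6,0],"turn": [0,0,0],"fingers": 0.35},{"dp": [0,0,0],"turn": [0,0,0],"fingers": 0.35},{"dp": [0,0,0],"turn": [0,0,0],"fingers": 0.35}])

```text
clock: 4.8
eef_pos: [507.1, -184.5, 123.9]
tcp_rot: [3.141, -0.0, 0.233]
contact_force: [0.3, -0.4, -2.7]
opening: 0.731
grasp_force: 56.2
```

```bash
python3 - <<'E'
from rig import r
from h import *
f=r.grab_frame("wrist");pickle.dump(f,open("pics/w3.pkl","wb"))
cv2.imwrite("pics/w3.png",crop(f,40,40,400,300,2))
s=r.sense();print(s["eef_pos"],s["opening"],s["tcp_rot"])
E
```

```text
[ 507.03335159 -185.38445604  123.79769903] 0.7310767026215714 [ 3.14109327e+00 -2.84828116e-04  2.31785243e-01]
```

View pics/w3.png

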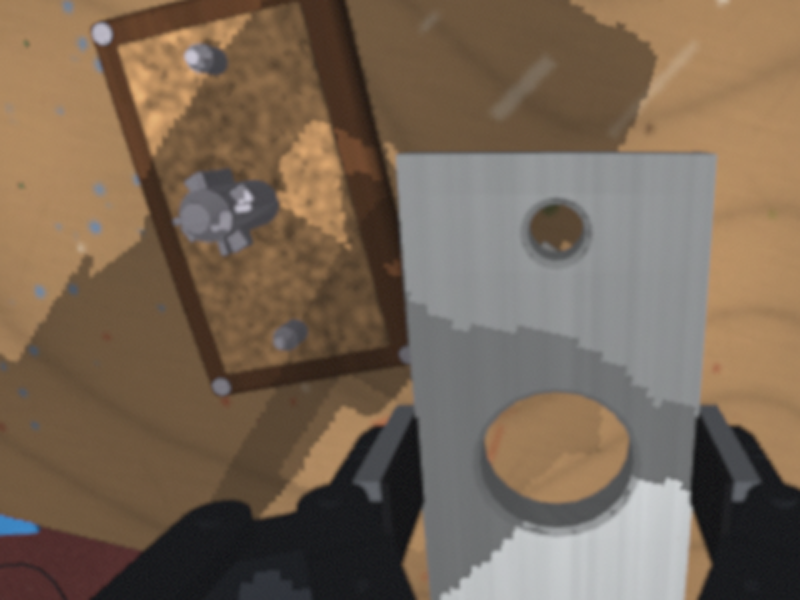

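The press shows at upper left: pin tips at full-image (140,68.5) and (181.5,207.5), stud top at (138.5,147.5). The plate is held square, with a hole at (318.5,155) and the middle hole at (318,263).

```bash
python3 - <<'E'
from h import *
w=L("w3");w0=L("wrist0")
a,b=onz(w,(140,68.5),40),onz(w,(181.5,207.5),40);v=a-b
print(a,b,(a+b)/2,np.linalg.norm(v),np.degrees(np.arctan2(v[1],v[0])),"stud",onz(w,(138.5,147.5),68))
print(tri((w,(140,68.5)),(w0,(276,202))),tri((w,(181.5,207.5)),(w0,(196,236))),tri((w,(138.5,147.5)),(w0,(228,228))))
c=[onz(w,p,20) for p in[(90.5,56.5),(150.5,233),(243,217)]];print("screws mid",(c[0]+c[2])/2,np.degrees(np.arctan2(*(c[0]-c[1])[1::-1])),np.linalg.norm(c[0]-c[1]),np.linalg.norm(c[2]-c[1]))
t=np.array([507,-185.2,0]);y=.232;ex=np.array([np.cos(y),np.sin(y),0]);ey=np.array([np.sin(y),-np.cos(y),0])
for z in(138,141,144):
  p,q=onz(w,(318.5,155),z)-t,onz(w,(318,263),z)-t;print(z,(p@ex,p@ey),(q@ex,q@ey))
e=[onz(w,(x/2+40,153/2+40),141)-t for x in(398,715)];print([(k@ex,k@ey) for k in e])
E
```

```text
[574.65195357 -40.4129683   40.        ] [479.47334245 -81.31946304  40.        ] [527.06264801 -60.86621567  40.        ] 103.59685963210909 23.257386624779894 stud [526.33438937 -59.413928    68.        ]
(array([575.3, -35.6,  31.2]), [0.8, 0.8]) (array([477. , -78.7,  32.7]), [0.6, 0.6]) (array([525.6, -56. ,  61.3]), [1.1, 1.1])
screws mid [524.85774098 -57.87115575  20.        ] 23.85152008324922 147.3800346599508 84.50385614195322
138 (np.float64(53.7026361035699), np.float64(-1.2585647392225279)) (np.float64(3.7812788578045464), np.float64(-1.3718074975633432))
141 (np.float64(54.18582868763648), np.float64(-1.2692681977081905)) (np.float64(5.442883726713759), np.float64(-1.3798378184389177))
144 (np.float64(54.66902127170306), np.float64(-1.2799716561938235)) (np.float64(7.104488595622922), np.float64(-1.387868139314533))
[(np.float64(69.40232944134186), np.float64(-32.46197016432003)), (np.float64(69.51516418314465), np.float64(29.684954681092087))]
```

play_rows(rows=[{"dp": [0.25,-0.6,0],"turn": [0,0,0],"fingers": 0.35},{"dp": [0.25,-0.6,0],"turn": [0,0,0],"fingers": 0.35},{"dp": [0.24,-0.6,0],"turn": [0,0,0],"fingers": 0.35},{"dp": [0.24,-0.6,0],"turn": [0,0,0],"fingers": 0.35},{"dp": [0.24,-0.58,0],"turn": [0,0,0],"fingers": 0.35}])

```text
clock: 5.27
eef_pos: [527.4, -58.4, 123.6]
tcp_rot: [3.141, -0.0, 0.229]
contact_force: [0.5, 0.6, -2.2]
opening: 0.734
grasp_force: 56.2
```

play_rows(rows=[{"dp": [0,0,0.3],"turn": [0,0,-0.6],"fingers": 0.35},{"dp": [0,0,0.4],"turn": [0,0,-0.6],"fingers": 0.35},{"dp": [0,0,0.35],"turn": [0,0,-0.5],"fingers": 0.35},{"dp": [0,0,0],"turn": [0,0,0],"fingers": 0.35},{"dp": [0,0,0],"turn": [0,0,0],"fingers": 0.35}])

```text
clock: 5.68
eef_pos: [526.8, -59.2, 81.0]
tcp_rot: [-3.141, 0.001, 0.406]
contact_force: [1.4, -1.5, -2.9]
opening: 0.728
grasp_force: 56.2
```

```bash
python3 - <<'E'
from rig import r
from h import *
F={n:r.grab_frame(n) for n in("wrist","side","scene")};pickle.dump(F,open("pics/F4.pkl","wb"))
a=crop(F["wrist"],250,110,140,200,3)
b=np.vstack([crop(F["side"],250,140,95,75,4),crop(F["scene"],240,150,95,75,4)])
cv2.imwrite("pics/c4.png",np.hstack([a,b[:600]]))
s=r.sense();print(s["clock"],s["eef_pos"],s["opening"],s["tcp_rot"],s["contact_force"])
E
```

```text
5.8333 [527.93037204 -59.00298334  82.2249556 ] 0.7295707828988772 [ 3.14084727e+00 -1.23814312e-03  4.06269375e-01] [ 0.01887582 -0.33058867 -2.41973574]
```

View pics/c4.png

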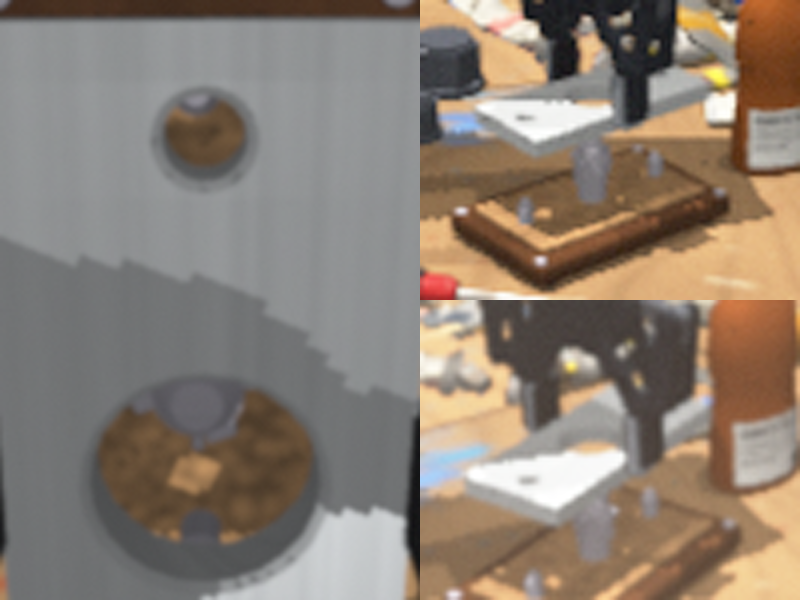

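The composite shows the stud top at wrist (315.7,245.7), the front pin tip through the front hole at about (316,142.7), the front hole at (318.3,155.7) and the middle hole at (319,268.3). The side views show the plate level.

```bash
python3 - <<'E'
from h import *
F=pickle.load(open("pics/F4.pkl","rb"));w=F["wrist"];P=w["pose"];print(P[:3,3])
t=np.array([527.2,-59.1,0]);y=.407;ex=np.array([np.cos(y),np.sin(y),0]);ey=np.array([np.sin(y),-np.cos(y),0])
e=lambda p,z:np.round([(onz(w,p,z)-t)@ex,(onz(w,p,z)-t)@ey],1)
print("stud",e((315.7,245.7),68),"pin",e((316,142.7),40),e((316,142.7),38),"rear",e((316.7,285),40),e((316.7,285),36))
for h in(4,8,10,12,14,16.5): print(h,e((318.3,155.7),82+h),e((319,268.3),82+h))
c=lambda p:(p[0]/3+250,p[1]/3+110)
print("edge",[e(c((0,17)),82+h) for h in(8,12,16.5)])
# side: plate corners
s=F["side"];q=lambda x,yy:((x-420)/4+250,yy/4+140)
sc=F["scene"];q2=lambda x,yy:((x-420)/4+240,(yy-300)/4+150)
print(tri((s,q(480,102)),(sc,q2(468,475))),tri((s,q(538,140)),(sc,q2(553,508))),tri((s,q(524,118)),(sc,q2(536,480)),) )
for X in [(-70,-32),(-70,32),(-54,0)]:
  for z in(90,94,98): print(X,z,proj(s,t+X[0]*ex+X[1]*ey+[0,0,z]),proj(sc,t+X[0]*ex+X[1]*ey+[0,0,z]))
print(q(480,102),q(538,140),q(524,118),q2(468,475),q2(553,508),q2(536,480))
E
```

```text
[594.8007009  -29.1468955  222.16221032]
stud [-1.1 -1.9] pin [51.5 -1.8] [51.3 -1.8] rear [-44.2  -1.5] [-46.8  -1.5]
4 [51.4 -0.5] [-4.8 -0.1]
8 [52.1 -0.5] [-2.4 -0.2]
10 [52.4 -0.5] [-1.3 -0.2]
12 [52.8 -0.5] [-0.1 -0.2]
14 [53.1 -0.5] [ 1.  -0.2]
16.5 [53.5 -0.5] [ 2.5 -0.2]
edge [array([ 69., -29.]), array([ 69.1, -28.1]), array([ 69.3, -27.2])]
(array([459.2, -41.8,  89.9]), [1.8, 1.8]) (array([486. , -89.9,  82.6]), [1.1, 1.1]) (array([479.2, -84.9,  97.9]), [0.5, 0.5])
(-70, -32) 90 [[262.50626083 168.98362544]] [[251.47774867 196.92018312]]
(-70, -32) 94 [[262.44852974 167.54659604]] [[251.31012828 195.30330259]]
(-70, -32) 98 [[262.39058056 166.10525425]] [[251.14185734 193.67984466]]
(-70, 32) 90 [[277.56604479 177.67196045]] [[274.46668913 205.07350302]]
(-70, 32) 94 [[277.52974857 176.19683267]] [[274.34146292 203.41810475]]
(-70, 32) 98 [[277.49330492 174.71714161]] [[274.21572969 201.75572525]]
(-54, 0) 90 [[275.13677451 171.53173707]] [[267.63538523 197.79809637]]
(-54, 0) 94 [[275.09759641 170.08471585]] [[267.49984715 196.1746592 ]]
(-54, 0) 98 [[275.05826418 168.63331711]] [[267.36377805 194.54458098]]
(265.0, 165.5) (279.5, 175.0) (276.0, 169.5) (252.0, 193.75) (273.25, 202.0) (269.0, 195.0)
```

play_rows(rows=[{"dp": [-0.01,-0.035,0],"turn": [0,0,0],"fingers": 0.35},{"dp": [0,0,0.3],"turn": [0,0,0],"fingers": 0.35},{"dp": [0,0,0.4],"turn": [0,0,0],"fingers": 0.35},{"dp": [0,0,0.3],"turn": [0,0,0],"fingers": 0.35},{"dp": [0,0,0],"turn": [0,0,0],"fingers": 0.35}])

```text
clock: 6.25
eef_pos: [524.9, -57.1, 39.7]
tcp_rot: [-3.14, 0.002, 0.408]
contact_force: [-1.1, -0.2, -1.9]
opening: 0.732
grasp_force: 56.2
```

play_rows(rows=[{"dp": [0,0,0.05],"turn": [0,0,0],"fingers": 0.35},{"dp": [0,0,0.05],"turn": [0,0,0],"fingers": 0.35},{"dp": [0,0,0.05],"turn": [0,0,0],"fingers": 0.35},{"dp": [0,0,0],"turn": [0,0,0],"fingers": 0.35}])

```text
clock: 6.58
eef_pos: [526.5, -57.3, 35.5]
tcp_rot: [3.141, -0.0, 0.408]
contact_force: [-0.4, -0.4, -2.8]
opening: 0.734
grasp_force: 56.2
```

```bash
python3 - <<'E'
from rig import r
from h import *
f=r.grab_frame("wrist");pickle.dump(f,open("pics/w5.pkl","wb"))
s=r.sense();print(s["clock"],s["eef_pos"],s["opening"],s["tcp_rot"],s["contact_force"],s["wrist_torque"])
g=cv2.cvtColor(f["pixels"],cv2.COLOR_RGB2HSV)
print("sat front hole");print(g[142:170:1,302:336:2,1])
E
```

```text
6.6333 [526.48842808 -57.23013564  35.53222685] 0.7316789130916822 [ 3.14142847e+00 -3.06514992e-04  4.08388997e-01] [-0.16028789  0.31586836 -1.86515591] [-0.0189549   0.02298434 -0.01623903]
sat front hole
[[  5   6   8   6   6   6   9   9  11   9   9   9   6   6   5   6   8]
 [  6   5   5   4   4  11  16  13  16  14  14   9   9   6   7   6   6]
 [  5   7   6   4   5  14  16  14  14  11  14  14   9   6   6   7   6]
 [  6   5   2  14   8  12  16  16  14  14  16  16  11   2   6   5   8]
 [  7   6   6  35  15  14  14  16  14  14  14  16  11   9   2   6   5]
 [  7   6  25  46  12  16  16  16  14  14  14  14  14  22   6   8   5]
 [  7   2  51  44  14  19  16  15  14  13  16  14  14  26  22   4   7]
 [  7   6  75  32  14  16  15  15  13  13  15  14  14  23  44   2   9]
 [  6  15  84  27  12  16  14  14  13  14  15  14  14  15  63   0   8]
 [  6  19  91  23  14  16  14  16  15  15  16  15  17  12  66   2   6]
 [  6  24  96  25  15  16  15  16  16  16  13  15  12  10  68   5   6]
 [  6  29 102  30  15  16  18  16  14  14  15  12  15  10  71   5   6]
 [  6  32 103  36  15  16  15  18  14  1
[... 396 characters left out ...]
  8  80  70  25  13  15  16  17  13  13  58  64   3   4   6]
 [  4   6   3  46  87  57  20  11  11  11  13  42  78  33   3   8   6]
 [  6   8   5  16  78  90  58  27  23  25  49  73  65   3   7   6   6]
 [  5   6   7   3  37  89  91  69  64  69  82  70  28   3   7   6   8]
 [  5   8   6   8   6  49  84  89  91  86  77  35   3   8   6   6   5]
 [  5   7   8   8   6  11  40  61  68  59  33   3   6   5   6   6   5]
 [  5   7   8   4   5   6   6  14  19  14   0   8   5   4   8   6   7]
 [  6   7   7   6   7  11   6   6   6   6   6   5   5   6   6   6   6]
 [  8   7   7   6   6   5   5   5   5   8   8   5   4   6   6   7   6]
 [  6   7   5   6   8   4   9   5   7   7   5   6   6   6   5   8   6]]
```

Through the front hole the pin fills the opening, centred within about 0.3 mm, with no contact force. I'll keep lowering.

play_rows(rows=[{"dp": [0,0,0.06],"turn": [0,0,0],"fingers": 0.35},{"dp": [0,0,0.06],"turn": [0,0,0],"fingers": 0.35},{"dp": [0,0,0.06],"turn": [0,0,0],"fingers": 0.35},{"dp": [0,0,0.06],"turn": [0,0,0],"fingers": 0.35},{"dp": [0,0,0],"turn": [0,0,0],"fingers": 0.35}])

```text
clock: 7.05
eef_pos: [526.0, -57.2, 25.1]
tcp_rot: [-3.141, 0.001, 0.408]
contact_force: [0.5, -0.3, -3.1]
opening: 0.735
grasp_force: 56.2
```

play_rows(rows=[{"dp": [0,0,0.05],"turn": [0,0,0],"fingers": 0.35},{"dp": [0,0,0.05],"turn": [0,0,0],"fingers": 0.35},{"dp": [0,0,0.03],"turn": [0,0,0],"fingers": 0.35},{"dp": [0,0,0],"turn": [0,0,0],"fingers": 0.35}])

```text
clock: 7.38
eef_pos: [526.1, -57.2, 20.2]
tcp_rot: [-3.141, 0.0, 0.408]
contact_force: [-0.4, -0.7, -1.8]
opening: 0.733
grasp_force: 56.2
```

play_rows(rows=[{"dp": [0,0,0.02],"turn": [0,0,0],"fingers": 0.35},{"dp": [0,0,0.02],"turn": [0,0,0],"fingers": 0.35},{"dp": [0,0,0.02],"turn": [0,0,0],"fingers": 0.35},{"dp": [0,0,0],"turn": [0,0,0],"fingers": 0.35}])

```text
clock: 7.72
eef_pos: [526.4, -57.2, 19.4]
tcp_rot: [3.142, -0.0, 0.408]
contact_force: [-7.1, 0.0, 17.4]
opening: 0.732
grasp_force: 58.5
```

play_rows(rows=[{"dp": [0,0,0],"turn": [0,0,0],"fingers": 0.15},{"dp": [0,0,0],"turn": [0,0,0],"fingers": 0.1},{"dp": [0,0,-0.1],"turn": [0,0,0],"fingers": 0},{"dp": [0,0,-0.2],"turn": [0,0,0],"fingers": 0},{"dp": [0,0,-0.9],"turn": [0,0,0],"fingers": 0}])

```text
clock: 8.13
eef_pos: [523.1, -56.9, 63.1]
tcp_rot: [-3.138, 0.007, 0.408]
contact_force: [-0.6, -0.7, -0.1]
opening: 0.997
grasp_force: 0.0
```

play_rows(rows=[{"dp": [0,0,-0.9],"turn": [0,0,0],"fingers": 0},{"dp": [0,0,-0.9],"turn": [0,0,0],"fingers": 0},{"dp": [0,0,-0.9],"turn": [0,0,0],"fingers": 0},{"dp": [0,0,0],"turn": [0,0,0],"fingers": 0},{"dp": [0,0,0],"turn": [0,0,0],"fingers": 0}])

```text
clock: 8.55
eef_pos: [527.9, -57.4, 176.9]
tcp_rot: [3.139, -0.005, 0.408]
contact_force: [0.6, -0.2, -0.5]
opening: 1.0
grasp_force: 0.0
```

```bash
python3 - <<'E'
from rig import r
from h import *
f=r.grab_frame("wrist");pickle.dump(f,open("pics/w6.pkl","wb"))
s=r.sense();print(s["clock"],s["eef_pos"],s["tcp_rot"])
E
```

```text
8.6 [526.63100068 -57.27418798 175.12316176] [ 3.14055712e+00 -1.80904114e-03  4.08373487e-01]
```

play_rows(rows=[{"dp": [0.17,-0.76,0],"turn": [0,0,0],"fingers": 0},{"dp": [0.17,-0.76,0],"turn": [0,0,0],"fingers": 0},{"dp": [0.17,-0.76,0],"turn": [0,0,0],"fingers": 0},{"dp": [0.17,-0.76,0],"turn": [0,0,0],"fingers": 0},{"dp": [0.17,-0.76,0],"turn": [0,0,0],"fingers": 0}])

```text
clock: 9.02
eef_pos: [495.5, 96.8, 172.5]
tcp_rot: [-3.141, 0.003, 0.408]
contact_force: [0.7, -0.6, 0.1]
opening: 1.001
grasp_force: 0.0
```

play_rows(rows=[{"dp": [0.17,-0.76,0],"turn": [0,0,0],"fingers": 0},{"dp": [0.16,-0.76,0],"turn": [0,0,0],"fingers": 0},{"dp": [0.16,-0.76,0],"turn": [0,0,0],"fingers": 0},{"dp": [0,0,0],"turn": [0,0,0],"fingers": 0},{"dp": [0,0,0],"turn": [0,0,0],"fingers": 0}])

```text
clock: 9.43
eef_pos: [477.6, 188.2, 172.6]
tcp_rot: [-3.142, 0.003, 0.411]
contact_force: [-0.5, -1.0, -0.9]
opening: 1.001
grasp_force: 0.0
```

```bash
python3 - <<'E'
from rig import r
from h import *
f=r.grab_frame("wrist");pickle.dump(f,open("pics/w7.pkl","wb"))
s=r.sense();print(s["clock"],s["eef_pos"],s["tcp_rot"])
w=L("w6")
cv2.imwrite("pics/c7.png",np.hstack([crop(w,240,40,160,240,2.5),crop(f,240,40,160,240,2.5)]))
E
```

```text
9.4833 [477.87718664 187.19646251 172.75224253] [3.14138715e+00 2.68692135e-03 4.10161018e-01]
```

View pics/c7.png

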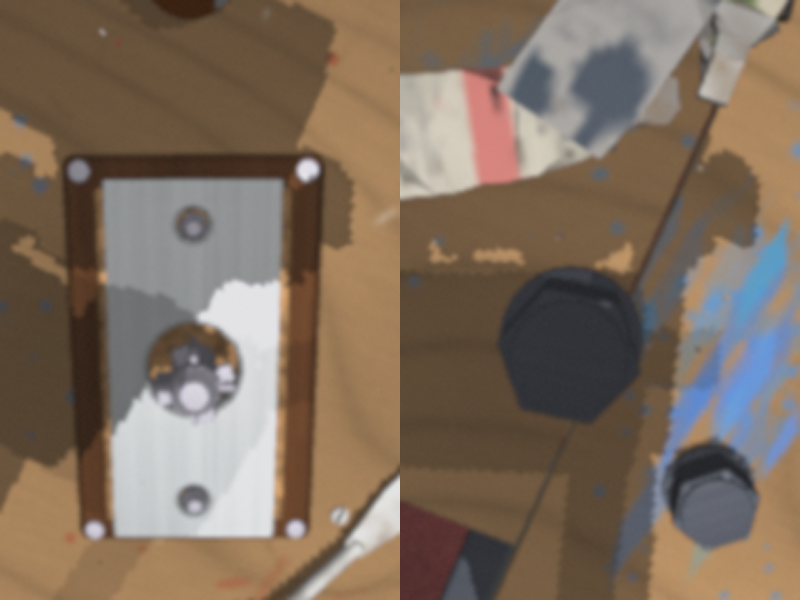

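Left: the plate is seated flat with both pins through it and the stud in the middle hole. Right: the large flanged hex nut has its top centre at about image (307.5,182.3). The small one, at (365,244), is a decoy.

```bash
python3 - <<'E'
from h import *
from scipy.optimize import least_squares
w,f=L("w6"),L("w7");y=.409;ex=np.array([np.cos(y),np.sin(y),0]);ey=np.array([np.sin(y),-np.cos(y),0])
def e(F,p,z,t): q=onz(F,p,z)-t; return np.array([q@ex,q@ey])
c=lambda x,yy:(x/2.5+240,yy/2.5+40)
t6=np.array([526.5,-57.3,0]);t7=np.array([477.7,187.6,0])
for n,p,z in[("pinF",(193,224),40),("holeF",(193,225),36),("pinR",(194,504),40),("holeR",(193,500),36),("hole",(194,369),36),("stud",(193,396),68),("s1",(78,170),21),("s2",(307,168),21),("s3",(95,529),21),("s4",(296,529),21)]: print(n,e(w,c(*p),z,t6).round(1))
V=[(503,345),(545,290),(620,300),(640,375),(585,422),(520,402)]
V=np.array([e(f,c(x-400,yy),36,t7) for x,yy in V]);print(V.round(1))
def res(q):
    a=q[2]+np.arange(6)*np.pi/3;M=q[:2]+q[3]*np.c_[np.cos(a),np.sin(a)]
    return np.concatenate([M[np.argmin(np.linalg.norm(M-v,axis=1))]-v for v in V])
for a0 in(0,.5): 
    s=least_squares(res,[V.mean(0)[0],V.mean(0)[1],a0,27.7]);print(s.x.round(2),np.degrees(s.x[2]),"cost",s.cost)
fl=[c(x-400,yy) for x,yy in[(500,345),(641,345),(571,267)]];print([e(f,p,5,t7).round(1) for p in fl])
E
```

```text
pinF [53.7 -0. ]
holeF [53.1 -0. ]
pinR [-54.4   0.3]
holeR [-54.5  -0.1]
hole [-0.5  0.3]
stud [-1.4 -0.1]
s1 [ 72.2 -42.8]
s2 [73.  42.4]
s3 [-74.8 -41.7]
s4 [-75.   43.8]
[[  7.5 -34.9]
 [ 28.  -19.1]
 [ 24.4   8.1]
 [ -3.8  15.9]
 [-22.5  -4.7]
 [-14.5 -29.2]]
[  3.2  -10.66  -0.29  26.41] -16.55806270969869 cost 8.531963016762234
[  3.2  -10.66   0.76  26.41] 43.44193728850742 cost 8.531963016762178
[array([  0. , -39.9]), array([ 0.2, 18. ]), array([ 32.1, -10.6])]
```

play_rows(rows=[{"dp": [0.07,-0.27,0],"turn": [0,0,0],"fingers": 0},{"dp": [0,0,0.3],"turn": [0,0,-0.92],"fingers": 0},{"dp": [0,0,0.6],"turn": [0,0,-0.92],"fingers": 0},{"dp": [0,0,0.8],"turn": [0,0,-0.92],"fingers": 0},{"dp": [0,0,0.8],"turn": [0,0,0],"fingers": 0}])

```text
clock: 9.9
eef_pos: [477.9, 197.9, 73.4]
tcp_rot: [3.141, -0.002, 0.702]
contact_force: [0.1, 0.4, -0.9]
opening: 1.001
grasp_force: 0.0
```

play_rows(rows=[{"dp": [0,0,0.7],"turn": [0,0,0],"fingers": 0},{"dp": [0,0,0.6],"turn": [0,0,0],"fingers": 0},{"dp": [0,0,0.35],"turn": [0,0,0],"fingers": 0.1},{"dp": [0,0,0],"turn": [0,0,0],"fingers": 0.2},{"dp": [0,0,0],"turn": [0,0,0],"fingers": 0.3}])

```text
clock: 10.32
eef_pos: [476.7, 197.6, 7.4]
tcp_rot: [-3.141, 0.002, 0.696]
contact_force: [0.2, 0.1, -0.2]
opening: 0.702
grasp_force: 0.0
```

play_rows(rows=[{"dp": [0,0,0],"turn": [0,0,0],"fingers": 0.55},{"dp": [0,0,0],"turn": [0,0,0],"fingers": 0.55},{"dp": [0,0,0],"turn": [0,0,0],"fingers": 0.55},{"dp": [0,0,0],"turn": [0,0,0],"fingers": 0.55}], force=60)

```text
clock: 10.65
eef_pos: [477.9, 198.5, 9.1]
tcp_rot: [3.141, -0.002, 0.697]
contact_force: [0.4, -0.7, 5.2]
opening: 0.551
grasp_force: 62.7
```

```bash
python3 - <<'E'
from rig import r
from h import *
s=r.sense();print(s["clock"],s["eef_pos"],s["tcp_rot"],s["qpos"],s["opening"],s["grasp_force"])
f=r.grab_frame("wrist");pickle.dump(f,open("pics/w8.pkl","wb"));cv2.imwrite("pics/w8.png",crop(f,220,130,200,150,3))
g=f["pixels"]
E
```

```text
10.65 [477.91597572 198.50043551   9.12027847] [ 3.14097708e+00 -1.79044770e-03  6.97301593e-01] [ 3.90797540e-01  5.13011194e-01  2.01217622e+00 -8.09291738e-05
  6.14512504e-01  1.26435890e+00] 0.5505758870914026 62.70174264907837
```

play_rows(rows=[{"dp": [0,0,-0.3],"turn": [0,0,0],"fingers": 0.55},{"dp": [0,0,-0.7],"turn": [0,0,0],"fingers": 0.55},{"dp": [0,0,-0.8],"turn": [0,0,0],"fingers": 0.55},{"dp": [0,0,-0.7],"turn": [0,0,0],"fingers": 0.55},{"dp": [0,0,-0.4],"turn": [0,0,0],"fingers": 0.55}])

```text
clock: 11.12
eef_pos: [478.2, 198.8, 127.9]
tcp_rot: [3.141, -0.003, 0.697]
contact_force: [0.7, -0.1, -1.4]
opening: 0.553
grasp_force: 62.1
```

play_rows(rows=[{"dp": [-0.29,0.52,0],"turn": [0,0,0],"fingers": 0.55},{"dp": [-0.29,0.52,0],"turn": [0,0,0],"fingers": 0.55},{"dp": [-0.29,0.52,0],"turn": [0,0,0],"fingers": 0.55},{"dp": [-0.29,0.52,0],"turn": [0,0,0],"fingers": 0.55},{"dp": [-0.29,0.52,0],"turn": [0,0,0],"fingers": 0.55}])

```text
clock: 11.53
eef_pos: [499.5, 80.3, 125.1]
tcp_rot: [3.141, -0.001, 0.698]
contact_force: [0.8, 0.2, -2.2]
opening: 0.55
grasp_force: 62.2
```

play_rows(rows=[{"dp": [-0.29,0.52,0],"turn": [0,0,0],"fingers": 0.55},{"dp": [-0.29,0.52,0],"turn": [0,0,0],"fingers": 0.55},{"dp": [-0.29,0.52,0],"turn": [0,0,0],"fingers": 0.55},{"dp": [-0.29,0.52,0],"turn": [0,0,0],"fingers": 0.55},{"dp": [-0.29,0.52,0],"turn": [0,0,0],"fingers": 0.55}])

```text
clock: 11.95
eef_pos: [521.8, -36.8, 125.0]
tcp_rot: [3.141, -0.0, 0.697]
contact_force: [0.8, 0.5, -1.2]
opening: 0.546
grasp_force: 62.2
```

play_rows(rows=[{"dp": [-0.25,0.48,0],"turn": [0,0,0],"fingers": 0.55},{"dp": [0,0,0],"turn": [0,0,0],"fingers": 0.55},{"dp": [0,0,0],"turn": [0,0,0],"fingers": 0.55}])

```text
clock: 12.2
eef_pos: [526.5, -57.6, 124.8]
tcp_rot: [3.141, -0.0, 0.695]
contact_force: [0.1, 0.3, -1.7]
opening: 0.549
grasp_force: 62.1
```

```bash
python3 - <<'E'
from rig import r
from h import *
P=[]
for i in range(4):
    f=r.grab_frame(["wrist","side","scene","wrist"][i]);s=r.sense();P.append(s["eef_pos"])
    pickle.dump(f,open(f"pics/x{i}.pkl","wb"))
print(np.mean(P,0),s["tcp_rot"],s["contact_force"],s["opening"])
f,d,c=L("x0"),L("x1"),L("x2")
cv2.imwrite("pics/c9.png",np.hstack([cv2.resize(crop(f,220,100,200,200,3),(400,400)),cv2.resize(crop(d,245,110,100,100,4),(400,400))]))
E
```

```text
[526.19643498 -56.28615048 124.42361527] [-3.14136403e+00  4.26765641e-05  6.98261900e-01] [-0.34710426 -0.35016115 -1.09501655] 0.5523418816445465
```

play_rows(rows=[{"dp": [0,0,0.35],"turn": [0,0,0],"fingers": 0.55},{"dp": [0,0,0.5],"turn": [0,0,0],"fingers": 0.55},{"dp": [0,0,0.35],"turn": [0,0,0],"fingers": 0.55},{"dp": [0,0,0.1],"turn": [0,0,0],"fingers": 0.55},{"dp": [0,0,0],"turn": [0,0,0],"fingers": 0.55}])

```text
clock: 12.82
eef_pos: [525.6, -56.0, 71.2]
tcp_rot: [-3.14, 0.002, 0.698]
contact_force: [0.6, -0.2, -1.8]
opening: 0.551
grasp_force: 62.2
```

play_rows(rows=[{"dp": [0,0,0.05],"turn": [0,0,0],"fingers": 0.55},{"dp": [0,0,0.05],"turn": [0,0,0],"fingers": 0.55},{"dp": [0,0,0.05],"turn": [0,0,0],"fingers": 0.55},{"dp": [0,0,0.05],"turn": [0,0,0],"fingers": 0.55},{"dp": [0,0,0],"turn": [0,0,0],"fingers": 0.55}])

```text
clock: 13.23
eef_pos: [526.5, -56.8, 64.1]
tcp_rot: [3.141, -0.0, 0.697]
contact_force: [-0.5, 0.4, -1.8]
opening: 0.551
grasp_force: 62.2
```

play_rows(rows=[{"dp": [0,0,0.05],"turn": [0,0,0],"fingers": 0.55},{"dp": [0,0,0.03],"turn": [0,0,0],"fingers": 0.55},{"dp": [0,0,0.02],"turn": [0,0,0],"fingers": 0.55},{"dp": [0,0,0],"turn": [0,0,0],"fingers": 0.55}])

```text
clock: 13.57
eef_pos: [526.4, -56.8, 59.9]
tcp_rot: [-3.141, 0.0, 0.697]
contact_force: [-0.4, 0.5, -1.9]
opening: 0.55
grasp_force: 62.2
```

play_rows(rows=[{"dp": [0,0,0.03],"turn": [0,0,0],"fingers": 0.55},{"dp": [0,0,0.02],"turn": [0,0,0],"fingers": 0.55},{"dp": [0,0,0],"turn": [0,0,0],"fingers": 0.55}])

```text
clock: 13.82
eef_pos: [526.8, -56.8, 58.9]
tcp_rot: [3.141, -0.0, 0.697]
contact_force: [-2.3, -0.3, 11.8]
opening: 0.547
grasp_force: 63.9
```

play_rows(rows=[{"dp": [0,0,0],"turn": [0,0,-0.5],"fingers": 0.55},{"dp": [0,0,0],"turn": [0,0,-0.5],"fingers": 0.55},{"dp": [0,0,0],"turn": [0,0,-0.5],"fingers": 0.55},{"dp": [0,0,0],"turn": [0,0,0],"fingers": 0.55}])

```text
clock: 14.15
eef_pos: [527.5, -56.8, 58.8]
tcp_rot: [3.14, -0.001, 0.857]
contact_force: [-0.2, 0.9, 6.1]
opening: 0.548
grasp_force: 63.0
```

play_rows(rows=[{"dp": [0,0,0],"turn": [0,0,-0.5],"fingers": 0.55},{"dp": [0,0,0],"turn": [0,0,-0.5],"fingers": 0.55},{"dp": [0,0,0],"turn": [0,0,0],"fingers": 0.55}])

```text
clock: 14.4
eef_pos: [527.1, -56.8, 58.3]
tcp_rot: [3.141, -0.001, 0.96]
contact_force: [-0.6, -0.6, -1.1]
opening: 0.551
grasp_force: 62.3
```

play_rows(rows=[{"dp": [0,0,0.03],"turn": [0,0,0],"fingers": 0.55},{"dp": [0,0,0.03],"turn": [0,0,0],"fingers": 0.55},{"dp": [0,0,0],"turn": [0,0,0],"fingers": 0.55}])

```text
clock: 14.65
eef_pos: [526.2, -56.8, 56.0]
tcp_rot: [-3.141, 0.0, 0.957]
contact_force: [-2.6, 0.6, 9.5]
opening: 0.548
grasp_force: 63.8
```

play_rows(rows=[{"dp": [0,0,0.02],"turn": [0,0,0],"fingers": 0.55},{"dp": [0,0,0],"turn": [0,0,0],"fingers": 0.55}])

```text
clock: 14.82
eef_pos: [526.3, -56.8, 55.9]
tcp_rot: [-3.141, 0.0, 0.957]
contact_force: [-5.3, 0.2, 20.2]
opening: 0.551
grasp_force: 65.0
```

play_rows(rows=[{"dp": [0,0,-0.02],"turn": [0,0,-0.5],"fingers": 0.55},{"dp": [0,0,0],"turn": [0,0,-0.5],"fingers": 0.55},{"dp": [0,0,0],"turn": [0,0,-0.5],"fingers": 0.55},{"dp": [0,0,0],"turn": [0,0,0],"fingers": 0.55}])

```text
clock: 15.15
eef_pos: [526.7, -56.8, 56.0]
tcp_rot: [3.141, -0.0, 1.117]
contact_force: [-0.7, 1.7, 7.1]
opening: 0.548
grasp_force: 63.2
```

play_rows(rows=[{"dp": [0,0,0],"turn": [0,0,-0.5],"fingers": 0.55},{"dp": [0,0,0],"turn": [0,0,-0.5],"fingers": 0.55},{"dp": [0,0,0],"turn": [0,0,0],"fingers": 0.55}])

```text
clock: 15.4
eef_pos: [526.8, -56.7, 56.0]
tcp_rot: [3.141, -0.0, 1.222]
contact_force: [-0.8, 1.4, 7.1]
opening: 0.551
grasp_force: 63.2
```

play_rows(rows=[{"dp": [0,0,0],"turn": [0,0,-0.5],"fingers": 0.55},{"dp": [0,0,0],"turn": [0,0,-0.5],"fingers": 0.55},{"dp": [0,0,0],"turn": [0,0,0],"fingers": 0.55}])

```text
clock: 15.65
eef_pos: [526.6, -56.5, 55.9]
tcp_rot: [3.142, -0.0, 1.327]
contact_force: [-1.1, 2.1, 6.1]
opening: 0.552
grasp_force: 63.2
```

play_rows(rows=[{"dp": [0,0,0],"turn": [0,0,-0.5],"fingers": 0.55},{"dp": [0,0,0],"turn": [0,0,-0.5],"fingers": 0.55},{"dp": [0,0,0],"turn": [0,0,0],"fingers": 0.55}])

```text
clock: 15.9
eef_pos: [526.3, -56.5, 55.7]
tcp_rot: [-3.141, -0.0, 1.431]
contact_force: [-0.1, 2.9, 4.9]
opening: 0.553
grasp_force: 63.0
```

play_rows(rows=[{"dp": [0,0,0.01],"turn": [0,0,-0.5],"fingers": 0.55},{"dp": [0,0,0],"turn": [0,0,-0.5],"fingers": 0.55},{"dp": [0,0,0],"turn": [0,0,0],"fingers": 0.55}])

```text
clock: 16.15
eef_pos: [525.8, -56.7, 54.8]
tcp_rot: [-3.14, -0.0, 1.535]
contact_force: [-1.4, 0.8, -0.2]
opening: 0.549
grasp_force: 62.3
```

play_rows(rows=[{"dp": [0,0,0],"turn": [0,0,-0.7],"fingers": 0.55},{"dp": [0,0,0.05],"turn": [0,0,0],"fingers": 0.55},{"dp": [0,0,0.05],"turn": [0,0,0],"fingers": 0.55},{"dp": [0,0,0],"turn": [0,0,0],"fingers": 0.55}])

```text
clock: 16.48
eef_pos: [525.8, -56.8, 50.5]
tcp_rot: [-3.14, -0.0, 1.605]
contact_force: [-1.4, 0.4, -2.7]
opening: 0.547
grasp_force: 62.3
```

Sinking freely into the gap; continuing down to the plate.

play_rows(rows=[{"dp": [0,0,0.05],"turn": [0,0,0],"fingers": 0.55},{"dp": [0,0,0.05],"turn": [0,0,0],"fingers": 0.55},{"dp": [0,0,0.02],"turn": [0,0,0],"fingers": 0.55},{"dp": [0,0,0],"turn": [0,0,0],"fingers": 0.55}])

```text
clock: 16.82
eef_pos: [525.9, -56.7, 46.0]
tcp_rot: [-3.14, -0.0, 1.608]
contact_force: [-5.1, 0.7, -3.1]
opening: 0.547
grasp_force: 62.2
```

play_rows(rows=[{"dp": [0,0,0.02],"turn": [0,0,0],"fingers": 0.55},{"dp": [0,0,0],"turn": [0,0,0],"fingers": 0.55}])

```text
clock: 16.98
eef_pos: [525.9, -56.7, 45.4]
tcp_rot: [-3.14, -0.0, 1.608]
contact_force: [-4.9, 1.3, -1.7]
opening: 0.551
grasp_force: 62.4
```

play_rows(rows=[{"dp": [0,0,0.02],"turn": [0,0,0],"fingers": 0.55},{"dp": [0,0,0],"turn": [0,0,0.7],"fingers": 0.55},{"dp": [0,0,0],"turn": [0,0,0.7],"fingers": 0.55},{"dp": [0,0,0],"turn": [0,0,0],"fingers": 0.55}])

```text
clock: 17.32
eef_pos: [526.3, -56.8, 45.1]
tcp_rot: [-3.141, 0.0, 1.457]
contact_force: [-5.9, 1.4, 3.9]
opening: 0.55
grasp_force: 62.9
```

```bash
python3 - <<'E'
from rig import r
s=r.sense();print(s["contact_force"],s["wrist_torque"],s["eef_pos"],s["tcp_rot"])
E
```

```text
[-5.86352025  1.3512678   3.87797769] [ 0.10012061  0.88000403 -0.08742482] [526.29729369 -56.78023532  45.13960422] [-3.14125489e+00  3.30766068e-05  1.45720020e+00]
```

play_rows(rows=[{"dp": [0,0,0],"turn": [0,0,0.8],"fingers": 0.55},{"dp": [0,0,0],"turn": [0,0,0.8],"fingers": 0.55},{"dp": [0,0,0],"turn": [0,0,0.8],"fingers": 0.55},{"dp": [0,0,0],"turn": [0,0,0.5],"fingers": 0.55},{"dp": [0,0,0],"turn": [0,0,0],"fingers": 0.55}])

```text
clock: 17.73
eef_pos: [527.0, -56.8, 45.2]
tcp_rot: [3.141, -0.0, 1.156]
contact_force: [-3.3, -0.4, 1.2]
opening: 0.55
grasp_force: 62.6
```

```bash
python3 - <<'E'
from rig import r
s=r.sense();print(s["contact_force"],s["wrist_torque"],s["eef_pos"],s["tcp_rot"])
E
```

```text
[-3.34385609 -0.3523747   1.1980406 ] [ 0.20802295  0.53178062 -0.05234874] [526.95830209 -56.83291149  45.16803901] [ 3.14071927e+00 -2.89382084e-04  1.15568841e+00]
```

play_rows(rows=[{"dp": [0,0,0],"turn": [0,0,0.7],"fingers": 0.55},{"dp": [0,0,0],"turn": [0,0,0.7],"fingers": 0.55},{"dp": [0,0,0],"turn": [0,0,0.5],"fingers": 0.55},{"dp": [0,0,0],"turn": [0,0,0],"fingers": 0.55}])

```text
clock: 18.07
eef_pos: [527.0, -57.0, 45.2]
tcp_rot: [3.141, -0.0, 0.959]
contact_force: [-2.9, -1.7, 1.2]
opening: 0.549
grasp_force: 62.6
```

```bash
python3 - <<'E'
from rig import r
s=r.sense();print(s["contact_force"],s["wrist_torque"],s["eef_pos"],s["tcp_rot"])
E
```

```text
[-2.94129176 -1.67958371  1.18098134] [-0.07691416  0.52784689  0.06766702] [527.02875865 -56.9773898   45.16361814] [ 3.14057814e+00 -3.04958295e-04  9.58953887e-01]
```

play_rows(rows=[{"dp": [0,0,0],"turn": [0,0,0.5],"fingers": 0.55},{"dp": [0,0,0],"turn": [0,0,0.5],"fingers": 0.55},{"dp": [0,0,0],"turn": [0,0,0],"fingers": 0.55}])

```text
clock: 18.32
eef_pos: [526.4, -56.9, 45.2]
tcp_rot: [3.141, 0.0, 0.856]
contact_force: [-5.4, -0.5, 4.2]
opening: 0.553
grasp_force: 63.0
```

```bash
python3 - <<'E'
from rig import r
s=r.sense();print(s["contact_force"],s["wrist_torque"],s["eef_pos"],s["tcp_rot"])
E
```

```text
[-5.38277029 -0.5312544   4.18194269] [-0.05895685  0.84383532  0.45011338] [526.44372823 -56.88918687  45.15820077] [3.14145463e+00 3.50407170e-04 8.55995497e-01]
```

play_rows(rows=[{"dp": [0,0,0],"turn": [0,0,0.4],"fingers": 0.55},{"dp": [0,0,0],"turn": [0,0,0],"fingers": 0.55}])

```text
clock: 18.48
eef_pos: [526.4, -57.0, 45.1]
tcp_rot: [3.141, 0.001, 0.817]
contact_force: [-5.2, -1.4, 4.2]
opening: 0.552
grasp_force: 63.0
```

```bash
python3 - <<'E'
from rig import r
s=r.sense();print(s["contact_force"],s["wrist_torque"],s["eef_pos"],s["tcp_rot"],s["opening"])
E
```

```text
[-5.15788871 -1.44065697  4.19634772] [-0.04821778  0.79713575  1.05333353] [526.43304258 -56.96293341  45.12815084] [3.14115637e+00 7.05061491e-04 8.16608007e-01] 0.552421241953988
```

play_rows(rows=[{"dp": [0,0,0],"turn": [0,0,-0.2],"fingers": 0.45},{"dp": [0,0,0],"turn": [0,0,0],"fingers": 0.3},{"dp": [0,0,0],"turn": [0,0,0],"fingers": 0},{"dp": [0,0,-0.1],"turn": [0,0,0],"fingers": 0},{"dp": [0,0,-0.5],"turn": [0,0,0],"fingers": 0}])

```text
clock: 18.9
eef_pos: [525.4, -56.6, 67.3]
tcp_rot: [-3.139, 0.002, 0.834]
contact_force: [0.4, 0.2, 0.0]
opening: 1.001
grasp_force: 0.0
```

play_rows(rows=[{"dp": [0,0,-0.8],"turn": [0,0,0],"fingers": 0},{"dp": [0,0,-0.9],"turn": [0,0,0],"fingers": 0},{"dp": [0,0,-0.9],"turn": [0,0,0],"fingers": 0},{"dp": [0,0,0],"turn": [0,0,0],"fingers": 0},{"dp": [0,0,0],"turn": [0,0,0],"fingers": 0}])

```text
clock: 19.32
eef_pos: [528.7, -57.0, 175.6]
tcp_rot: [3.137, -0.004, 0.834]
contact_force: [-0.0, 0.5, -0.4]
opening: 0.995
grasp_force: 0.0
```

```bash
python3 - <<'E'
from rig import r
from h import *
f=r.grab_frame("wrist");pickle.dump(f,open("pics/w10.pkl","wb"));d=r.grab_frame("side");pickle.dump(d,open("pics/d10.pkl","wb"))
s=r.sense();print(s["clock"],s["eef_pos"],s["tcp_rot"])
cv2.imwrite("pics/c10.png",np.hstack([crop(f,220,60,200,240,2.25)[:540],cv2.resize(crop(d,245,140,100,120,4),(350,540))]))
E
```

```text
19.4167 [526.41563649 -56.76656955 172.69323613] [ 3.14138611e+00 -2.32932067e-04  8.33688314e-01]
```

View pics/c10.png

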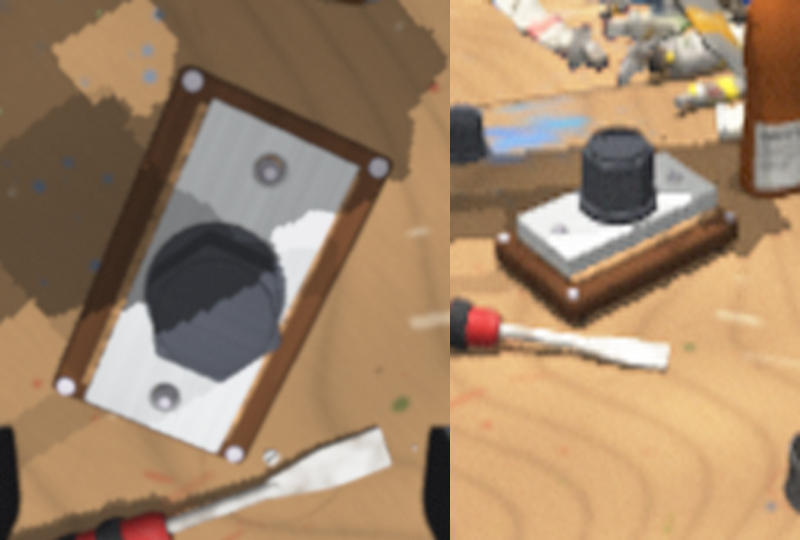

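The nut sits flange-down on the plate, cap upright, and the plate is flat. Next I check the nut's yaw from its top hexagon.

```bash
python3 - <<'E'
from h import *
from scipy.optimize import least_squares
f=L("w10");c=lambda x,y:(x/2.25+220,y/2.25+60)
a,b=onz(f,c(270,170),40),onz(f,c(165,398),40);print("press yaw",np.degrees(np.arctan2(*(a-b)[1::-1])),(a+b)/2)
V=np.array([onz(f,c(*p),72)[:2] for p in[(213,235),(278,270),(280,340),(220,381),(155,346),(148,285)]])
def res(q):
    A=q[2]+np.arange(6)*np.pi/3;M=q[:2]+q[3]*np.c_[np.cos(A),np.sin(A)]
    return np.concatenate([M[np.argmin(np.linalg.norm(M-v,axis=1))]-v for v in V])
s=least_squares(res,[*V.mean(0),.8,27]);print(s.x,"flat normal deg mod60",(np.degrees(s.x[2])+30)%60,s.cost)
g=f["pixels"]
E
```

```text
press yaw 23.74371724584933 [526.56463428 -56.85214479  40.        ]
[527.16510799 -56.60202689   0.90170798  27.2028942 ] flat normal deg mod60 21.664061712135265 4.941972766730378
```

Flats lie within about 2° of the locked orientation and the hard stop was felt, so I hand in.

```bash
python3 -c "
from rig import r
print(r.sign_off())"
```

```text
the job is handed in; nothing more can be done
None
```

The press is closed and handed in at about 19.4 s (no verdict was returned): the plate lies flat over both pins, the nut dropped into the thread and was turned clockwise to its hard stop, everything is released, and I never moved or touched the bottles or cups.

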